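Refill the seasoning caddy

ROBOT

A 7-joint arm with a two-finger parallel gripper is mounted at the origin on the work surface. World frame = base frame: x ahead of the robot, y to its left, z up, the work surface at z = 0. Lengths are in m, angles in rad, forces in N, time in s.
With the tool pointing down it reaches from about 0.425 to 0.95 m from the base axis. Payload 4.7 kg.
Tool frame: the origin (TCP) lies midway between the tips of the shut fingers; the grasp point (between the pads) lies 19 mm behind it; z points along the fingers, y is the line along which they close (so a half turn about z gives the same grasp; the last joint's range is limited). The gripper opens to 85 mm and grips with 20 to 120 N. Pads are 22 mm wide; open, the fingers measure 114 mm over their backs; the gripper's body (76 mm by 85 mm) begins 54 mm behind the grasp point. The pads swing forward as they close: fully open they stand 13 mm farther back than shut.
Start: joints at [1.233, 0.469, -0.049, 1.532, 0.024, 1.141, -0.082], TCP at [0.205, -0.643, 0.231] pointing down, gripper open.
Joint ranges: [-2.59, 2.59], [-0.33, 1.99], [-1.39, 1.29], [0.1, 2.45], [-1.04, 4.18], [0.21, 1.99], [-2.66, 2.66]. Speed limits (rad/s): [2.57, 2.57, 3.14, 3.14, 3.14, 3.14, 3.14].

INTERFACE

Orientations are given as a 3x3 rotation matrix whose columns are the frame's x, y, z axes.
In Python, from rig import arm, telemetry, viewer, finish_job, spotter gives the robot as it stands. Calls block until the motion is done:
- arm.movep(position, orientation): joint-space move of the TCP to a pose.
- arm.move_l(position, attitude=None, feed=0.15, until_force=None): straight line of the TCP; attitude=None keeps the orientation; feed is the mean speed in m/s. With until_force (N) it stops when the force on the tool has changed by that much, and returns True; else False.
- arm.move_joints(angles): joint-space move.
- arm.command_gripper(opening, newtons=None): finger opening in m; newtons is the grip in N (None keeps the last); returns when the fingers have stopped.
- arm.sleep(seconds).
- arm.inverse_kinematics(position, orientation): joint angles nearest the present ones, or None.
- telemetry.sense(): the state.
- viewer.camera(name): name is "scene" or "top" or "wrist"; returns (picture, depth): 480x640x3 uint8, red, green, blue; 480x640 float32, m along the optical axis (not along the pixel's ray), 0 where there is no reading.
- viewer.camera_params(name): a dict with "K" (3x3 intrinsics, pixels), "position" and "rotation" of the camera in the world; the wrist camera has in their place "tool_from_camera" (4x4, takes a point from camera to tool coordinates, whose origin is the TCP and whose axes are the flange's). Camera axes: x right, y down, z forward; pixel columns grow to the right and rows downward; lengths in m; the calibration is good to about 2 mm. A picture is of the moment at which its call begins: read the wrist's pose just before it. camera_params takes no time and is no camera call.
A pose or a line that the arm cannot do raises arm.Unreachable and nothing moves.
- finish_job(): hands the job in; it is judged then, once.
Trained networks look in the newest picture that a camera, given by its name, has taken for a name from the list of things; names that differ only in an ending like _2 or _b are one class to them, and where a whole thing is asked for, a point or a joint stands for the part that bears it (a point fixed in the world has none). Each returns a list of dicts, best first, with "score" (0 to 1); they miss things now and then, are a little off and sometimes report something else, mostly with a low value. They report only what shows in the picture. A call takes as long as a camera call.
- spotter.spot_in(camera, name): "position" ([x, y, z] in m, in world coordinates, good to about 4 mm: the middle of the surface that is visible of it).
- spotter.regions_of(camera, name): "region" (480x640 bool, what is visible of it).
- spotter.tip_of(camera, name): "position" ([x, y, z] in m, in world coordinates, good to about 4 mm: a listed point, or the origin of a listed thing).
The state is a dict: "time_s": time; "joint_pos": joint angles; "qd": joint speeds; "joint_efforts": joint torques, N m; "position": TCP position; "tcp_rot": TCP orientation; "wrist_force": force on the tool from outside, world axes, zero at the start; "ft_torque": the same for the moment, N m; "finger_gap": finger opening in m; "gripper_force": force on a finger pad.
Only numpy, scipy, OpenCV 4.12 (cv2) and the standard library are available. Lean on these libraries where they do the work, as an engineer would, in place of code of your own. Each camera call takes 0.05 s, during which the arm holds its last target. There are 200 camera calls.

TASK

Refill the seasoning caddy: drop the three narrow round tins down its tube, lying flat on top of one another, the one with the knob last so that it ends up on top, and stand the glass shaker upright on the floor of the open square bay. Leave the square tin and the wide round tin where they are.

Things in the scene. Friction and masses are not known exactly. Their poses are not given: they have to be found in the camera images.
- caddy: Fixed wooden caddy: a flat board 200 x 92 x 8 mm carrying a white upright tube at one end and an open square wooden bay at the other; it may face any way. Origin: centre of the board's underside, on the bench; x along the board towards the bay, z up. Tube axis at x = -50 mm, bay centre at x = +50 mm.
- tube_floor (a point): Where the tube is to be loaded: centre of the tube's inner floor, 8 mm above the bench, axes as the caddy. The tube is round and open at the top, bore 46 mm for the lowest 74 mm above this point, then flaring to 60 mm inside (68 mm outside) at the rim, which is 84 mm above this point (92 mm above the bench); 54 mm outside below the flare. Three tins stacked fill it to 90 mm above this point.
- bay_floor (a point): Centre of the bay's inner floor, 8 mm above the bench, axes as the caddy. The bay is 70 x 70 mm inside (sides along the caddy's x and y), walls 5 mm thick, rim 29 mm above this point.
- tin_flat_1: Narrow round steel tin with a flat brass lid, 38 mm across, 30 mm high, about 70 g, standing loose on the bench. Origin: centre of its underside, z up.
- tin_flat_2: A second tin, the same as tin_flat_1; the two may go in either order.
- tin_knob: Narrow round steel tin with a brass lid, as the flat ones, 38 mm across, 30 mm high, with a small dark knob in the middle of its lid, 14 mm across, its top 43 mm above the underside. Origin: centre of its underside, z up.
- shaker: Loose round glass shaker, 42 mm across, 80 mm high with a black cap with pale holes (cylinder up to 74 mm, then a shallow dome), about 140 g. Origin: centre of its underside, z up.
- tin_square: Look-alike that stays: square steel tin with a flat brass lid, 38 x 38 mm, 30 mm high, loose. Origin: centre of its underside, z up.
- tin_wide: Look-alike that stays: round steel tin with a flat brass lid, 58 mm across (too wide for the tube), 30 mm high, loose. Origin: centre of its underside, z up.

How it is judged:
At the end, for the whole second after the job is handed in: Flat tins in the tube's lower two places, knobbed tin on top, each flat (0.15 rad), heights to 8 mm, within 10 (knobbed 12) mm of the axis; shaker upright (0.12 rad) on the bay floor to 8 mm, within 22 mm of its centre; square and wide tins moved under 30 mm; at rest (horizontal distance between each of tin_flat_1, tin_flat_2 and tube_floor below 0.01 m and horizontal distance between tin_knob and tube_floor below 0.012 m and z of tin_flat_1 in the frame of tube_floor between -0.008 and 0.038 m and z of tin_flat_2 in the frame of tube_floor between -0.008 and 0.038 m and z of tin_knob in the frame of tube_floor between 0.052 and 0.068 m and angle between each of tin_flat_1, tin_flat_2, tin_knob's own z axis and vertical below 0.15 rad and horizontal distance between shaker and bay_floor below 0.022 m and z of shaker in the frame of bay_floor between -0.008 and 0.008 m and angle between shaker's own z axis and vertical below 0.12 rad and distance of each of tin_square, tin_wide from where it was at the start of the episode below 0.03 m and linear speed of each of tin_flat_1, tin_flat_2, tin_knob, shaker below 0.02 m/s); the robot touches nothing.
It fails at once if the square tin was moved by more than 30 mm (distance of tin_square from where it was at the start of the episode above 0.03 m).
It fails at once if the wide tin was moved by more than 30 mm (distance of tin_wide from where it was at the start of the episode above 0.03 m).
It also fails if it takes over 112 s, if anything falls off the work surface, if the arm or the gripper's body presses on something with over 40 N, if the wrist force passes 120 N, or if a joint passes its speed limit or range.

## Working session

There is one attempt and no reset: what is moved stays moved. The work goes in short steps, each a Python script; the robot and the scene stay as the last script left them, time stands still between calls to the robot, and variables do not carry over. Pictures are saved under pics/ and viewed, at most 14 in all, crops included, and the job is handed in when it is done.

```bash
ls; mkdir -p pics
cat > a.py <<'E'
from rig import arm, telemetry, viewer, finish_job, spotter
import cv2, numpy as np
out=[]
for c in ("top","scene"):
    p,d=viewer.camera(c); cv2.imwrite(f"pics/{c}0.png",p[:,:,::-1]); np.save(f"pics/{c}d.npy",d)
    print(c,viewer.camera_params(c)["position"])
    for n in ("caddy","tube_floor","bay_floor","tin_flat_1","tin_knob","shaker","tin_square","tin_wide"):
        print(n,"tip",[(np.round(r["position"],3).tolist(),round(r["score"],2)) for r in spotter.tip_of(c,n)],
         "spot",[(np.round(r["position"],3).tolist(),round(r["score"],2)) for r in spotter.spot_in(c,n)])
print(telemetry.sense()["time_s"])
E
python3 a.py
```

```text
pics
rig.py
top [0.28147063 0.01964324 1.2328488 ]
caddy tip [([0.523, -0.045, -0.004], 0.61), ([0.528, 0.401, -0.003], 0.45), ([0.44, -0.293, 0.003], 0.37)] spot [([0.515, -0.044, 0.007], 0.87), ([0.524, 0.392, 0.075], 0.46)]
tube_floor tip [([0.474, -0.052, 0.004], 0.86)] spot [([0.518, -0.04, 0.004], 0.84)]
bay_floor tip [([0.572, -0.034, 0.005], 0.82)] spot [([0.517, -0.044, 0.006], 0.87)]
tin_flat_1 tip [([0.615, 0.262, 0.001], 0.93), ([0.606, -0.261, 0.0], 0.93)] spot [([0.609, 0.261, 0.029], 0.64), ([0.6, -0.262, 0.033], 0.54)]
tin_knob tip [([0.454, 0.293, -0.0], 0.87)] spot [([0.445, 0.292, 0.03], 0.79), ([0.6, -0.258, 0.032], 0.74)]
shaker tip [([0.53, 0.402, -0.001], 0.72)] spot [([0.526, 0.395, 0.073], 0.62)]
tin_square tip [([0.54, -0.397, 0.001], 0.81)] spot [([0.539, -0.395, 0.029], 0.72)]
tin_wide tip [([0.435, -0.291, 0.003], 0.72)] spot [([0.44, -0.29, 0.032], 0.97)]
scene [0.81077545 0.47064673 0.85441425]
caddy tip [([0.526, -0.043, -0.003], 0.59)] spot [([0.524, -0.035, 0.012], 0.68)]
tube_floor tip [([0.478, -0.058, 0.007], 0.56)] spot [([0.529, -0.036, 0.013], 0.94), ([0.61, -0.254, 0.031], 0.69)]
bay_floor tip [([0.568, -0.028, 0.007], 0.72)] spot [([0.52, -0.038, 0.014], 0.86), ([0.448, -0.282, 0.03], 0.16)]
tin_flat_1 tip [([0.608, -0.264, -0.002], 0.79), ([0.614, 0.264, 0.002], 0.59)] spot [([0.618, 0.269, 0.032], 0.92), ([0.608, -0.255, 0.03], 0.79)]
tin_knob tip [([0.452, 0.295, 0.003], 0.94), ([0.606, -0.264, -0.002], 0.25), ([0.53, 0.403, -0.0], 0.25)] spot [([0.458, 0.303, 0.033], 0.88)]
shaker tip [([0.528, 0.4, -0.001], 0.55)] spot [([0.539, 0.402, 0.076], 0.91)]
tin_square tip [([0.536, -0.394, -0.0], 0.49)] spot [([0.542, -0.378, 0.028], 0.71)]
tin_wide tip [([0.441, -0.291, -0.002], 0.85)] spot [([0.448, -0.281, 0.027], 0.96)]
1.7
```

View pics/top0.png

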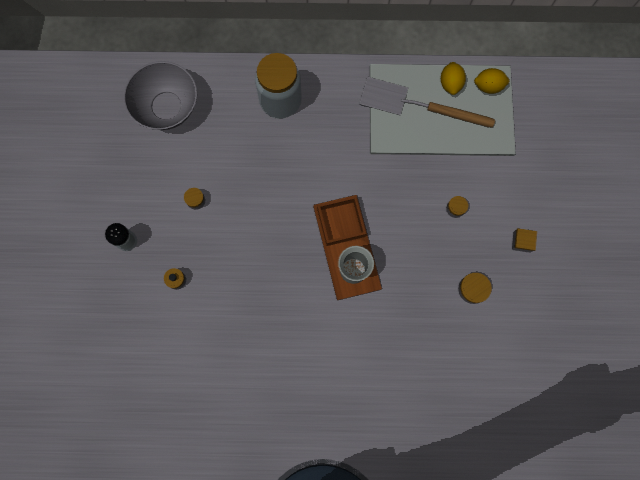

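View pics/scene0.png

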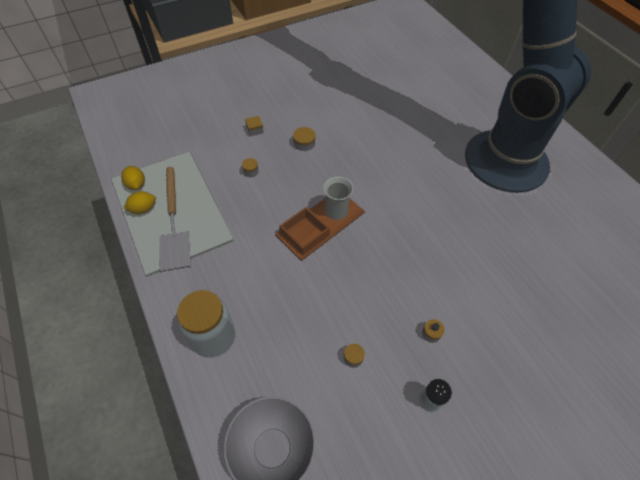

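```bash
cat > h.py <<'E'
from rig import arm, telemetry, viewer, finish_job, spotter
import cv2, numpy as np
def cloud(c):
    p,d=viewer.camera(c); P=viewer.camera_params(c); K=np.array(P["K"])
    if "position" in P: R=np.array(P["rotation"]);t=np.array(P["position"])
    else:
        s=telemetry.sense();T=np.array(P["tool_from_camera"]);Rt=np.array(s["tcp_rot"])
        R=Rt@T[:3,:3];t=Rt@T[:3,3]+np.array(s["position"])
    v,u=np.mgrid[:480,:640]
    X=np.stack([(u-K[0,2])/K[0,0]*d,(v-K[1,2])/K[1,1]*d,d],-1)@R.T+t
    X[d<=0]=np.nan
    return p,X
def disc(X,xy,z0,z1,r):
    m=(X[...,2]>z0)&(X[...,2]<z1)&(np.hypot(X[...,0]-xy[0],X[...,1]-xy[1])<r)
    q=X[m]; 
    if len(q)<5: return None
    (cx,cy),rad=cv2.minEnclosingCircle(q[:,:2].astype(np.float32))
    return [round(float(a),4) for a in (cx,cy,rad,np.median(q[:,2]),*np.median(q[:,:2],0))],len(q)
E
cat > b.py <<'E'
from h import *
s=telemetry.sense(); print(np.round(s["tcp_rot"],3).tolist(),s["finger_gap"])
for c in ("top","scene"):
    p,X=cloud(c)
    print(c)
    for n,xy,a,b,r in [("f+",(.614,.263),.024,.036,.035),("f-",(.606,-.262),.024,.036,.035),("knob",(.453,.294),.024,.036,.035),("k",(.453,.294),.038,.05,.035),
      ("shaker",(.529,.401),.06,.09,.035),("wide",(.438,-.291),.024,.036,.045),("sq",(.538,-.396),.024,.036,.035),("rim",(.475,-.054),.084,.1,.05),("bay",(.571,-.031),.032,.042,.065)]:
        print(n,disc(X,xy,a,b,r))
    m=(abs(X[...,2]-.037)<.006)&(np.hypot(X[...,0]-.571,X[...,1]+.031)<.07)
    print("bayrect",cv2.minAreaRect(X[m][:,:2].astype(np.float32)*1000))
E
python3 b.py
```

```text
[[0.953, 0.304, 0.0], [0.304, -0.953, -0.0], [0.0, 0.0, -1.0]] 0.0856080508651933
top
f+ ([0.6146, 0.2676, 0.0202, 0.0305, 0.6139, 0.2674], 294)
f- ([0.6045, -0.2611, 0.0198, 0.0307, 0.6037, -0.2614], 295)
knob ([0.4506, 0.2971, 0.0202, 0.0306, 0.4485, 0.2955], 268)
k ([0.4508, 0.2975, 0.0075, 0.0433, 0.4508, 0.2966], 43)
shaker ([0.528, 0.4028, 0.0223, 0.0776, 0.5263, 0.3993], 415)
wide ([0.4404, -0.2902, 0.0299, 0.0303, 0.4397, -0.2899], 724)
sq ([0.5368, -0.3931, 0.0266, 0.0297, 0.537, -0.3926], 395)
rim ([0.4749, -0.0536, 0.0337, 0.0896, 0.4775, -0.0543], 458)
bay ([0.5703, -0.0283, 0.0561, 0.0366, 0.5714, -0.0298], 419)
bayrect ((571.0115356445312, -28.72978973388672), (81.39389038085938, 80.39675903320312), 14.779550552368164)
scene
f+ ([0.6146, 0.2666, 0.02, 0.0311, 0.6157, 0.2671], 341)
f- ([0.6031, -0.2625, 0.0214, 0.0308, 0.6061, -0.2602], 175)
knob ([0.451, 0.2955, 0.0195, 0.0311, 0.454, 0.2982], 266)
k ([0.4509, 0.2956, 0.0076, 0.0437, 0.4528, 0.2963], 47)
shaker ([0.5288, 0.4012, 0.0213, 0.0781, 0.5323, 0.402], 528)
wide ([0.4392, -0.2917, 0.0316, 0.0309, 0.442, -0.2894], 325)
sq ([0.5387, -0.3945, 0.0271, 0.0307, 0.5386, -0.3906], 181)
rim ([0.4736, -0.0545, 0.0344, 0.0903, 0.4672, -0.0673], 279)
bay ([0.5712, -0.0292, 0.0571, 0.0367, 0.5704, -0.0285], 388)
bayrect ((571.2332763671875, -30.019180297851562), (82.27894592285156, 82.05599212646484), 14.870923042297363)
```

The top view shows the flat tins at (195,198) and (458,206), the knobbed tin at (174,278), the shaker at (117,235), the tube at (356,264) and the bay at (343,220). The scene view agrees. Measured sizes, heights and the 100 mm tube-to-bay spacing match the spec. I'll place the shaker first.

```bash
cat >> h.py <<'E'
R0=np.array([[1.,0,0],[0,-1,0],[0,0,-1]])
TUBE=(.4743,-.0540); BAY=(.5711,-.0293); H=.21
def st(l):
    s=telemetry.sense(); print(l,"t",round(s["time_s"],1),"p",np.round(s["position"],4),"gap",round(s["finger_gap"],4),"F",np.round(s["wrist_force"],1),"pad",round(s["gripper_force"],1))
def pick(xy,z,n=40):
    arm.command_gripper(.075,n)
    arm.movep([*xy,H],R0); arm.move_l([*xy,z+.03],feed=.3)
    if arm.move_l([*xy,z],feed=.1,until_force=10): st("TOUCH")
    arm.command_gripper(0,n); st("gripped")
    arm.move_l([*xy,H],feed=.25); st("lifted")
def place(xy,z,opening,depth=.02):
    arm.movep([*xy,H],R0); arm.move_l([*xy,z+depth],feed=.25)
    hit=arm.move_l([*xy,z],feed=.04,until_force=5); st(f"down hit={hit}")
    return hit
def away(xy,opening):
    arm.command_gripper(opening); st("opened")
    arm.move_l([*xy,H],feed=.25)
E
cat > c.py <<'E'
from h import *
S=(.5284,.402)
pick(S,.036); place(BAY,.040,.06); away(BAY,.062)
p,X=cloud("scene"); cv2.imwrite("pics/s1.png",cv2.resize(p[120:330,200:480],None,fx=2,fy=2)[:,:,::-1])
print(disc(X,BAY,.07,.1,.035))
E
python3 c.py
```

```text
gripped t 7.3 p [0.5289 0.4023 0.0369] gap 0.0411 F [-0.1 -1.   3.9] pad 40.7
lifted t 8.2 p [0.5273 0.4012 0.208 ] gap 0.0408 F [ 0.2  0.  -1.5] pad 40.6
down hit=True t 11.0 p [ 0.5718 -0.0294  0.0444] gap 0.0411 F [-0.8 -0.5  2.7] pad 41.4
opened t 11.3 p [ 0.5707 -0.0292  0.0438] gap 0.0618 F [-0.4  0.2 -0.8] pad 0.0
([0.5715, -0.0289, 0.0218, 0.0852, 0.5744, -0.0237], 307)
```

```bash
cat > d.py <<'E'
from h import *
T=(.6146,.267)
pick(T,.010); 
p,X=cloud("wrist"); cv2.imwrite("pics/w1.png",p[:,:,::-1])
place(TUBE,.092,.06)
p,X=cloud("scene"); cv2.imwrite("pics/s2.png",cv2.resize(p[100:280,240:460],None,fx=3,fy=3)[:,:,::-1])
E
python3 d.py
```

```text
gripped t 15.2 p [0.6152 0.2673 0.0108] gap 0.0367 F [0.5 0.1 4.1] pad 40.3
lifted t 16.2 p [0.6134 0.2666 0.208 ] gap 0.0365 F [ 0.3 -0.2 -0.6] pad 40.1
down hit=False t 18.7 p [ 0.4743 -0.0541  0.092 ] gap 0.0367 F [ 0.2  0.5 -0.6] pad 40.1
```

View pics/s2.png

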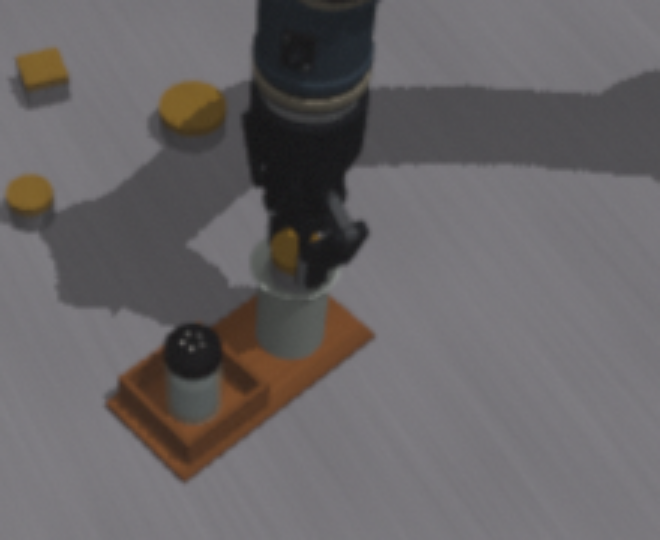

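View pics/w1.png

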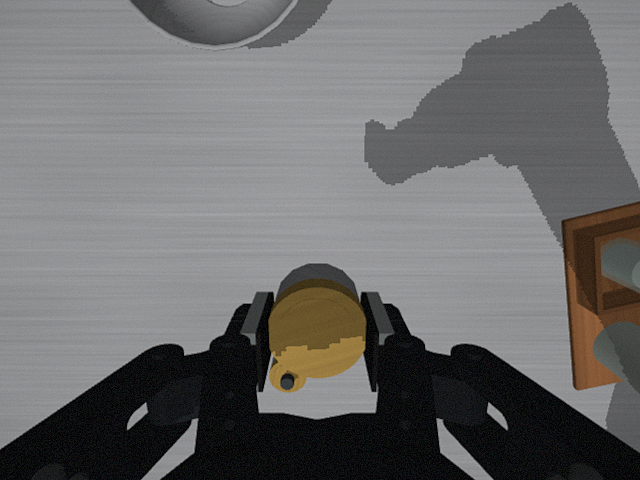

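The shaker stands in the bay at (193,370) in the crop, and the tin hangs level in the tube mouth at (290,250). The wrist view shows it centred between the pads at (317,325). I'll feel downward a little more, then release.

```bash
cat >> h.py <<'E'
def drop(xy=TUBE):
    hit=arm.move_l([*xy,.083],feed=.02,until_force=5); st(f"feel {hit}")
    if hit: arm.move_l([*xy,telemetry.sense()["position"][2]+.001],feed=.02)
    arm.command_gripper(.06); st("opened")
    arm.move_l([*xy,H],feed=.25)
    # look into the tube from the wrist camera
    p,X=cloud("top"); print("in tube:",disc(X,xy,.012,.078,.021),disc(X,xy,.078,.13,.03))
    return p
E
python3 - <<'E'
from h import *
drop()
arm.movep([.604,-.262,H],R0)
p,X=cloud("top"); print("in tube:",disc(X,TUBE,.012,.078,.021))
cv2.imwrite("pics/t2.png",cv2.resize(p[190:310,300:400],None,fx=5,fy=5)[:,:,::-1])
E
```

```text
feel True t 19.1 p [ 0.4747 -0.0546  0.0858] gap 0.0363 F [-0.3 -1.4  3.7] pad 42.5
opened t 19.9 p [ 0.4744 -0.0538  0.087 ] gap 0.06 F [ 0.  -0.2  4. ] pad 2.2
in tube: None None
in tube: ([0.4741, -0.0529, 0.0194, 0.0383, 0.4753, -0.0536], 267)
```

View pics/t2.png

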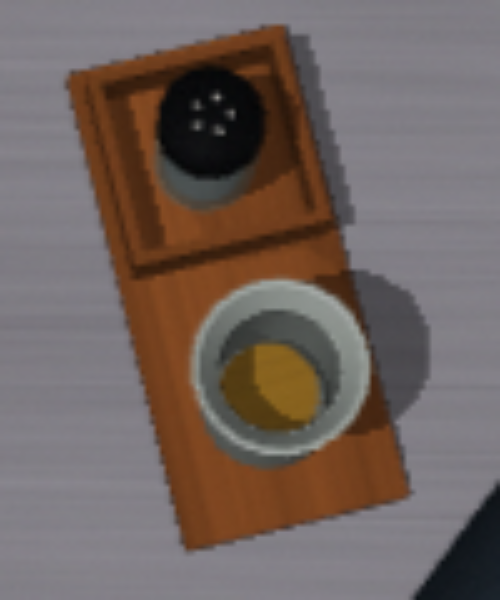

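The first tin lies flat on the tube floor at (272,387): its top is at 38 mm, as expected. On to the second flat tin.

```bash
sed -i 's/+.001\],feed=.02/+.002],feed=.02/' h.py
python3 - <<'E'
from h import *
pick((.604,-.262),.010); place(TUBE,.092,.06); drop()
arm.movep([.451,.296,H],R0)
p,X=cloud("top"); print("in tube:",disc(X,TUBE,.012,.082,.021),"sq",disc(X,(.538,-.394),.024,.036,.035))
m=(np.hypot(X[...,0]-TUBE[0],X[...,1]-TUBE[1])<.017)&(X[...,2]<.082)
q=X[m]; print(len(q),np.linalg.lstsq(np.c_[q[:,:2]-q[:,:2].mean(0),np.ones(len(q))],q[:,2],rcond=None)[0])
cv2.imwrite("pics/t3.png",cv2.resize(p[190:310,300:400],None,fx=5,fy=5)[:,:,::-1])
E
```

```text
gripped t 23.8 p [ 0.6047 -0.2623  0.0108] gap 0.0365 F [-0.2  0.5  4.4] pad 40.2
lifted t 24.7 p [ 0.603  -0.2613  0.2082] gap 0.0364 F [ 0.   0.2 -0.9] pad 40.1
down hit=False t 26.9 p [ 0.4743 -0.054   0.092 ] gap 0.0364 F [ 1.2  0.2 -0.1] pad 40.1
feel True t 27.2 p [ 0.4747 -0.0546  0.0858] gap 0.0365 F [ 0.9 -0.9  2.6] pad 42.4
opened t 27.9 p [ 0.4741 -0.0537  0.0877] gap 0.06 F [ 0.7  0.4 -0.7] pad 0.0
in tube: None None
in tube: ([0.4734, -0.0531, 0.0202, 0.0686, 0.4733, -0.0527], 332) sq ([0.5364, -0.3931, 0.0269, 0.0301, 0.5367, -0.3925], 399)
248 [-0.03575769  0.00279062  0.06866071]
```

View pics/t3.png

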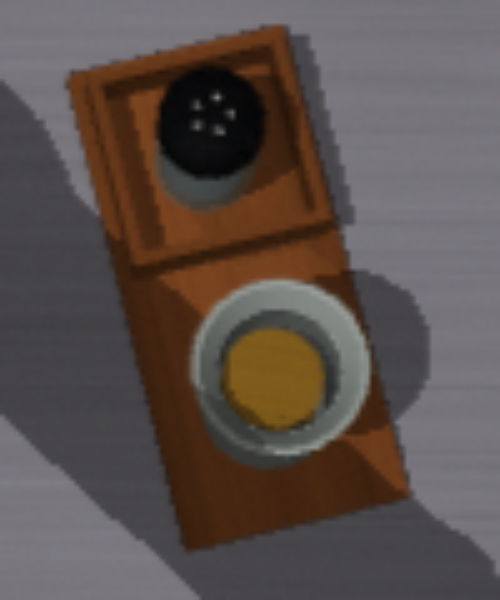

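The second tin lies flat at (273,378), with its top at 68.6 mm against an expected 68 mm. The knobbed tin goes last.

Run:
```python
from h import *
pick((.451,.296),.010); place(TUBE,.092,.06); drop()
arm.movep([.451,.296,H],R0)
for c in ("top","scene"):
    p,X=cloud(c)
    print(c,"lid",disc(X,TUBE,.0935,.103,.024),"knob",disc(X,TUBE,.106,.12,.02),"shaker",disc(X,BAY,.075,.1,.03),"sq",disc(X,(.538,-.394),.024,.036,.035),"wide",disc(X,(.440,-.290),.024,.036,.045))
    m=(np.hypot(X[...,0]-TUBE[0],X[...,1]-TUBE[1])<.017)&(abs(X[...,2]-.098)<.006)
    q=X[m]; print(len(q),np.linalg.lstsq(np.c_[q[:,:2]-q[:,:2].mean(0),np.ones(len(q))],q[:,2],rcond=None)[0])
    cv2.imwrite(f"pics/{c}4.png",cv2.resize(p[190:310,300:400] if c=="top" else p[150:270,260:380],None,fx=5,fy=5)[:,:,::-1])
```

```text
gripped t 32.1 p [0.4515 0.2964 0.0109] gap 0.0365 F [-0.9  0.   6.5] pad 39.7
lifted t 33.0 p [0.45   0.2954 0.2085] gap 0.0369 F [-0.  -0.2 -0.5] pad 40.0
down hit=False t 35.5 p [ 0.4743 -0.0541  0.092 ] gap 0.0364 F [ 0.4  0.1 -0.2] pad 40.0
feel True t 35.9 p [ 0.4747 -0.0547  0.0858] gap 0.0364 F [ 0.1 -0.7  3.1] pad 42.4
opened t 36.6 p [ 0.4741 -0.0537  0.0876] gap 0.0597 F [-0.5 -0.4 -0.7] pad 0.0
in tube: None None
top lid ([0.4732, -0.0527, 0.0197, 0.0988, 0.4713, -0.0519], 293) knob ([0.4742, -0.0516, 0.0076, 0.1106, 0.473, -0.0527], 44) shaker ([0.5715, -0.0282, 0.0215, 0.0855, 0.5691, -0.0279], 370) sq ([0.5367, -0.3927, 0.0265, 0.0302, 0.5368, -0.3921], 399) wide ([0.4408, -0.2905, 0.0302, 0.0303, 0.4399, -0.2901], 724)
214 [-0.02386955  0.00944076  0.0987682 ]
scene lid ([0.4726, -0.0537, 0.0205, 0.0988, 0.4773, -0.0497], 181) knob ([0.4735, -0.0541, 0.0074, 0.111, 0.4747, -0.0534], 30) shaker ([0.5718, -0.029, 0.0216, 0.0858, 0.5739, -0.0244], 281) sq ([0.5378, -0.3941, 0.0265, 0.0304, 0.539, -0.3925], 180) wide ([0.4405, -0.2923, 0.0313, 0.0308, 0.4425, -0.2897], 325)
114 [-0.00456578 -0.02431827  0.09925672]
```

View pics/scene4.png

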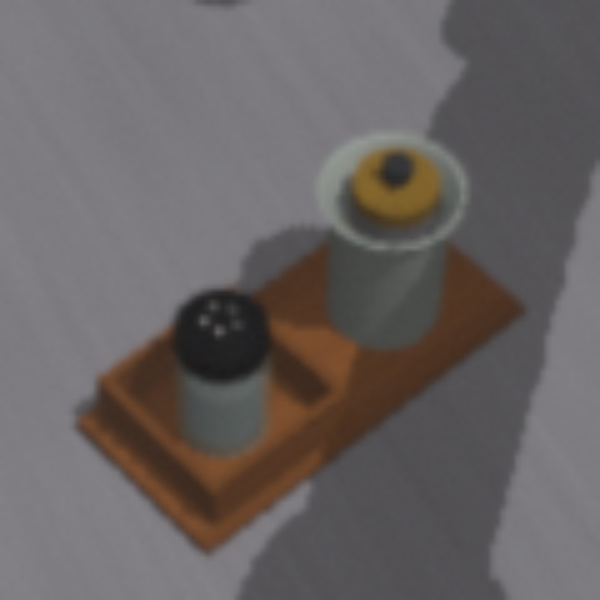

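The knobbed tin sits flat on top at (397,185), with its lid at 98.8 mm (98 expected) and centred. The shaker is upright in the bay at (222,370), and the look-alikes haven't moved.

```bash
python3 -c "
from rig import finish_job
print(finish_job())"
```

```text
the job is handed in; nothing more can be done
None
```

I handed the job in at about 37 s of robot time: the last images show the two flat tins stacked in the tube with the knobbed tin flat on top, the shaker upright in the bay, and the square and wide tins where they started; no verdict came back.

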